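# Close the nut dispenser and hold its spring gate open at the mark

### The job

The wooden nut dispenser has just been filled with walnuts: put its loose lid on, fully seated in the well, and let go of it. Only then pull the spring-return gate by its upright wooden grip towards the robot until the grip stands in line with the two small steel posts, so that all three walnuts drop into the chute, and finish while still holding the grip there, since the spring pulls the gate shut when released. Leave the lid on and do not move the mug, the jar or the steel bowl.

Things in the scene. Friction and masses are not known exactly. Their poses are not given: they have to be found in the camera images.
- hopper: The nut dispenser, pale wood, fixed to the table, place and yaw vary. Origin on the table under the centre of its well; x horizontal, away from the gate's grip; z up. On its -x side two rails at y = +/-46 mm (12 mm wide, tops 140 mm above the table) run to x = -195 mm, the gate between them. On each, at x = -152 mm, stands a steel mark post 8 mm thick, its top 160 mm above the table.
- well_rim (a point): Centre of the mouth of the dispenser's well: a rectangular box open at the top, 60 (x) by 70 (y) mm inside, walls 5 mm, rim 185 mm above the table, with the gate as its floor, 136 mm above the table. Axes as the dispenser's.
- chute_end (a point): Middle of the low end of the aluminium chute, 80 mm wide, that slopes from below the well towards the dispenser's +x and ends in a lip 66 mm high; the point is on the table, below the lip.
- gate (a joint): How far the steel gate is pulled out, m: 0 shut (start), travel 85 mm, growing along the dispenser's -x. 0.062 is at the mark. The return spring pulls with 3 N at 0, rising by 1 N per 10 mm to about 9 N at the mark. With the gate at the mark the whole well is open below.
- gate_grip (a point): On the centre line of the gate's grip, 20 mm below its top. The grip is an upright wooden block 16 mm (x) by 36 mm (y), from 136 to 206 mm above the table, axes as the dispenser's; it moves with the gate. With the gate shut its centre is 55 mm in front of the well's outer wall, 53 mm from the seated lid's edge.
- mark (a point): Where point gate_grip lies when the gate is at the mark: the grip's centre midway between the two steel posts. Axes as the dispenser's; fixed to it.
- lid_center (a point): Centre, half-way up, of the loose wooden lid (44 mm tall, about 120 g), lying upright on the table to the left or right, yaw varies. From below: plug 52 (x) by 62 (y) by 6 mm; plate 74 by 84 by 8 mm, its top 8 mm below this point; bar knob 14 mm thick (x), 40 long (y), 30 tall, its top 22 mm above this point. z up.
- lid_seat (a point): Where point lid_center lies when the lid is fully seated: over the centre of the well, 201 mm above the table; axes as the dispenser's. The lid's x lies along the dispenser's x, either way round; its plug has 4 mm play on each side.
- nut0_center (a point): a walnut, a ball about 28 mm across, 12 g; the point is its centre. It starts inside the well, lying on the gate.
- nut1_center (a point): a walnut, a ball about 28 mm across, 12 g; the point is its centre. It starts inside the well, lying on the gate.
- nut2_center (a point): a walnut, a ball about 28 mm across, 12 g; the point is its centre. It starts inside the well, lying on the gate.
- mug: White mug, 80 mm across, 90 mm tall, on the other side from the lid; origin under its centre. To be left alone.
- jar: Glass jar with steel cap, 70 mm across, 110 mm tall; origin under its centre. To be left alone.
- bowl: Steel bowl, 150 mm across, 60 mm tall; origin under its centre. To be left alone.
There are look-alikes about, which are no part of the job. There is more than one size of the part that bears lid_center; the job needs the larger. Leave any purple look-alike of the part that bears nut2_center alone.

How it is judged (in metres and radians):
On the way, in this order (a step that is already met when the one before it is completed fails the run):
1. the lid is seated on the well and let go, the gate still shut (horizontal distance between lid_center and lid_seat below 0.009 m and z of lid_center in the frame of lid_seat between -0.004 and 0.004 m and angle between lid_center's own z axis and vertical below 0.08 rad and angle between the x axis of lid_center and the x axis of lid_seat, either way round below 0.15 rad and contact force between the fingers and lid below 0.2 N and value of joint gate below 0.01 m), for 0.2 s.
2. the gripper holds the gate's grip at the mark (value of joint gate between 0.056 and 0.068 m and contact force between the fingers and gate above 2 N), for 0.5 s.
At the end, for the whole second after the job is handed in: The fingers hold the gate (over 2 N) with its grip within 6 mm of the mark; the lid is seated (within 9 mm sideways, 4 mm in height, square within 0.15 rad); all three walnuts lie in the chute (all of step 2 and horizontal distance between lid_center and lid_seat below 0.009 m and z of lid_center in the frame of lid_seat between -0.004 and 0.004 m and angle between lid_center's own z axis and vertical below 0.08 rad and angle between the x axis of lid_center and the x axis of lid_seat, either way round below 0.15 rad and z of nut0_center in the frame of hopper between 0.02 and 0.115 m and x of nut0_center in the frame of hopper between -0.04 and 0.152 m and y of nut0_center in the frame of hopper between -0.043 and 0.043 m and z of nut1_center in the frame of hopper between 0.02 and 0.115 m and x of nut1_center in the frame of hopper between -0.04 and 0.152 m and y of nut1_center in the frame of hopper between -0.043 and 0.043 m and z of nut2_center in the frame of hopper between 0.02 and 0.115 m and x of nut2_center in the frame of hopper between -0.04 and 0.152 m and y of nut2_center in the frame of hopper between -0.043 and 0.043 m); the arm keeps its last pose, push and grip.
It fails at once if the gate is pulled open before the lid is on (value of joint gate above 0.02 m and distance between lid_center and lid_seat above 0.03 m).
It fails at once if the mug, the jar or the bowl is moved (distance of any of mug, jar, bowl from where it was at the start of the episode above 0.025 m).
It also fails if it takes over 58 s, if anything falls off the work surface, if the arm or the gripper's body presses on something with over 40 N, if the wrist force passes 120 N, or if a joint passes its speed limit or range.

### The arm

A 6-joint arm with a two-finger parallel gripper is mounted at the origin on the work surface. World frame = base frame: x ahead of the robot, y to its left, z up, the work surface at z = 0. Lengths are in m, angles in degrees, forces in N, time in s.
With the tool pointing down it reaches from about 0.3 to 0.75 m from the base axis. Payload 8.5 kg.
Tool frame: the origin (TCP) lies between the finger pads; the fingertips stand 14 mm ahead of it and the grasp point (between the pads) lies 5 mm behind it; x points along the fingers, z is the direction in which the jaws open and shut, and the axes are right-handed (so a half turn about x gives the same grasp; the last joint's range is limited). The gripper opens to 85 mm and grips with 20 to 120 N. Pads are 22 mm wide; open, the fingers measure 114 mm over their backs; the gripper's body (76 mm by 85 mm) begins 54 mm behind the grasp point. The pads swing forward as they close: fully open they stand 13 mm farther back than shut.
Start: joints at [55.674, 21.807, 74.336, -0, 83.858, -12.336], TCP at [0.206, 0.51, 0.245] pointing down, gripper open.
Joint ranges: [-178.18, 178.18], [-50.72, 133.34], [12.68, 142.11], [-81.47, 261.47], [9.98, 163.14], [-165.26, 165.26]. Speed limits (degrees/s): [136.94, 136.94, 180, 180, 180, 180].

### API

Orientations are given as a 3x3 rotation matrix whose columns are the frame's x, y, z axes.
In Python, from rig import env gives the robot as it stands.
- The arm moves only by the shell command python3 -m jog 'ROWS' [FORCE]. ROWS is JSON, a list of rows, each a list of 5 numbers: the opening, from -1 (shut) to 1 (fully open), so that 0 is half open, then the shift along the tool's x, y, z in m, then the turn about the tool's x in rad. In form: [[claw, dx, dy, dz, yaw], ...]. A call has 1 to 20 rows; each row is the pose to reach, as a shift and turn from the pose commanded when the call began, along the tool's axes at that moment; what a row does not reach only later rows make up. A row lasts 1/10 s, in which the tool goes at most 50 mm and 8.59 degrees, less where a joint would pass 70% of its speed; a pose out of reach is approached as far as the arm can. A call with a gripper value outside its range is refused whole. The fingers move at their own pace and stop on an object; FORCE is the grip in N (left out, the last holds). Time passes only in rows, so rows that repeat a pose let the fingers close. It gives the time, the measured TCP pose, the force and the opening at its end, in the units of the state.
- env.observe(): the state, without advancing time (a new reading comes with each control period).
- env.get_image(name): name is "scene" or "top" or "wrist"; returns the picture (420x560x3 uint8, red, green, blue); there is no depth.
- env.camera_model(name): a dict with "fx", "fy", "cx", "cy" (pixels), "origin" and "orientation" of the camera in the world. Camera axes: x right, y up, looking along -z (the intrinsics and any distortion apply to the point x, -y, -z); pixel columns grow to the right and rows downward; lengths in m; the calibration is good to about 2 mm. A picture is of the moment at which its call begins: read the wrist's pose just before it. camera_model takes no time and is no camera call; for the wrist camera it gives the pose at the moment of the call.
- env.close_job(): hands the job in, once; it reports no verdict.
The state is a dict: "time_s": time; "q": joint angles; "qvel": joint speeds; "joint_efforts": joint torques, N m; "position": TCP position; "tool_rot": TCP orientation; "ft_force": force on the tool from outside, world axes, zero at the start; "wrist_torque": the same for the moment, N m; "grip_width": finger opening in m.
Only numpy, scipy, OpenCV 4.12 (cv2) and the standard library are available. Lean on these libraries where they do the work, as an engineer would, in place of code of your own. Each camera call takes 0.05 s, during which the arm holds its last target.

## Working session

There is one attempt and no reset: what is moved stays moved. The work goes in short steps, Python scripts to look and compute and a shell command to move; the robot and the scene stay as the last step left them, time stands still between calls to the robot, and variables do not carry over. Pictures are saved under pics/ and viewed, and the job is handed in when it is done.

```bash
ls; mkdir -p pics; python3 - <<'E'
from rig import env
import cv2,numpy as np
s=env.observe();print(s['time_s'],s['position'],np.round(s['tool_rot'],3),s['grip_width'])
for n in ['scene','top']:
    m=env.camera_model(n);print(n,m)
    cv2.imwrite(f'pics/{n}0.png',env.get_image(n)[:,:,::-1])
E
```

```text
pics
0.0 [0.20579783 0.50975112 0.24472956] [[-0.001 -0.927  0.374]
 [-0.001  0.374  0.927]
 [-1.     0.    -0.001]] 0.08528963571525171
scene {'fx': 381.83280502325357, 'fy': 381.83280502325357, 'cx': 280.364393713165, 'cy': 208.26004767145434, 'origin': array([ 1.46310309, -0.05209136,  0.70909087]), 'orientation': array([[ 0.07814726, -0.55848743,  0.82582371],
       [ 0.99694099,  0.04270773, -0.06545765],
       [ 0.00128822,  0.82841284,  0.56011651]])}
top {'fx': 460.9676953519765, 'fy': 460.9676953519765, 'cx': 277.7063535394328, 'cy': 207.12579338331747, 'origin': array([ 0.58018105, -0.0092428 ,  1.08009998]), 'orientation': array([[-0.0049913 ,  0.99902327, -0.04390442],
       [-0.99997029, -0.00472851,  0.00608726],
       [ 0.00587371,  0.0439335 ,  0.99901719]])}
```

View pics/scene0.png

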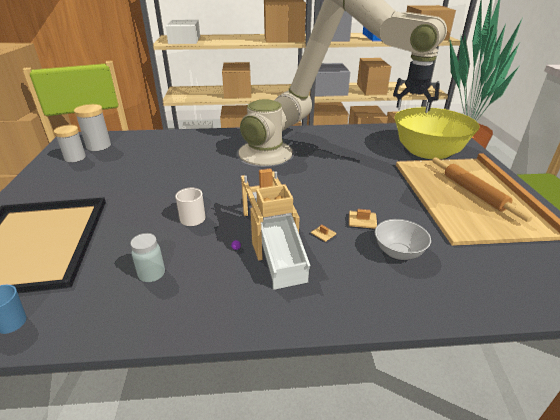

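View pics/top0.png

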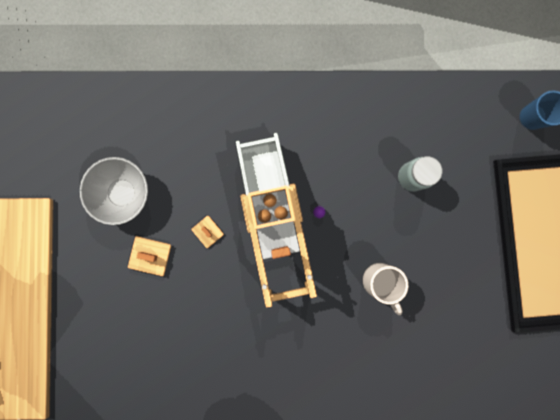

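The lid could be the wooden piece at top (150,257) or the one at (207,232). The first is larger, so it is my choice. The purple ball at (319,212) is a decoy; the three brown nuts are in the well near (272,209). I'll check this in close crops.

```bash
python3 - <<'E'
import cv2
t=cv2.imread('pics/top0.png')
a=cv2.resize(t[205:285,110:230],(600,400),interpolation=cv2.INTER_CUBIC)
b=cv2.resize(t[180:310,225:330],(484,600),interpolation=cv2.INTER_CUBIC)
cv2.imwrite('pics/cropA.png',a);cv2.imwrite('pics/cropB.png',b)
E
```

```text
(no output)
```

View pics/cropA.png

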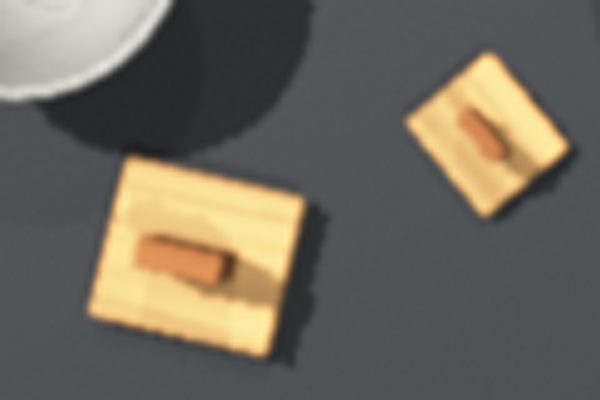

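View pics/cropB.png

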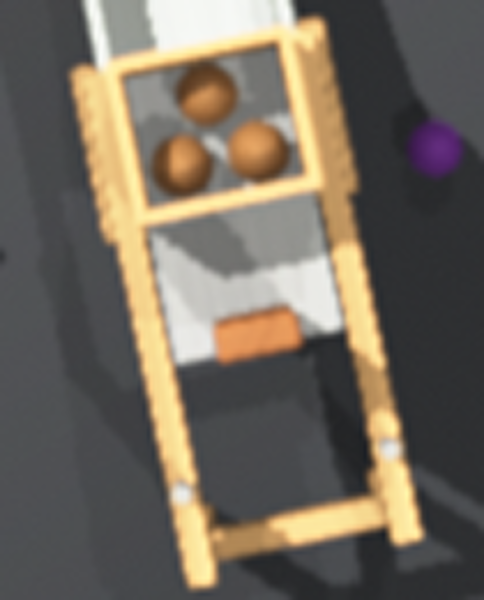

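```bash
cat > h.py <<'E'
import numpy as np,cv2
def ray(m,uv):
    d=np.array([(uv[0]-m['cx'])/m['fx'],-(uv[1]-m['cy'])/m['fy'],-1.]);return m['orientation']@d
def onz(m,uv,z):
    d=ray(m,uv);o=m['origin'];return o+d*(z-o[2])/d[2]
def proj(m,p):
    c=m['orientation'].T@(np.asarray(p)-m['origin']);return m['cx']+m['fx']*c[0]/-c[2],m['cy']-m['fy']*c[1]/-c[2]
E
python3 - <<'E'
from h import *
from rig import env
m=env.camera_model('top');t=cv2.imread('pics/top0.png')
hsv=cv2.cvtColor(t,cv2.COLOR_BGR2HSV)
msk=((hsv[...,2]>95)&(hsv[...,1]>70)&(hsv[...,0]<30)).astype(np.uint8)
sub=np.zeros_like(msk);sub[225:285,115:185]=msk[225:285,115:185]
c=max(cv2.findContours(sub,0,2)[0],key=cv2.contourArea)
P=np.array([onz(m,p[0],.014)[:2] for p in c])
r=cv2.minAreaRect((P*1000).astype(np.float32));print('plate',r)
# knob: hue redder
k=((hsv[...,0]<12)&(hsv[...,1]>130)&(hsv[...,2]>60)).astype(np.uint8)
for name,(y0,y1,x0,x1),z in [('lidknob',(225,285,115,185),.044),('grip',(243,262,268,293),.206),('small',(220,245,195,225),.03)]:
    s=np.zeros_like(k);s[y0:y1,x0:x1]=k[y0:y1,x0:x1]
    c=max(cv2.findContours(s,0,2)[0],key=cv2.contourArea)
    print(name,cv2.minAreaRect((np.array([onz(m,p[0],z)[:2] for p in c])*1000).astype(np.float32)))
def B(x,y): return (225+(x+.5)*105/484-.5,180+(y+.5)*130/600-.5)
posts=[onz(m,B(181,493),.16),onz(m,B(389,449),.16)]
print('posts',posts,np.linalg.norm(posts[0]-posts[1]))
pm=(posts[0]+posts[1])/2
d=posts[1]-posts[0];yaw=np.degrees(np.arctan2(d[1],d[0]));print('post yaw',yaw)
inn=[onz(m,B(*p),.185) for p in [(122,75),(283,40),(303,183),(148,210)]]
print('inner',np.round(inn,4),[np.linalg.norm(inn[i]-inn[(i+1)%4]) for i in range(4)])
w=np.mean(inn,0);print('well',w,'posts->well',w-pm,np.linalg.norm((w-pm)[:2]),np.degrees(np.arctan2(*(w-pm)[[1,0]])))
print('wristcam',env.camera_model('wrist'))
E
```

```text
plate ((516.16650390625, 281.22467041015625), (87.61844635009766, 78.00960540771484), 76.50761413574219)
lidknob ((513.1806030273438, 260.4160461425781), (2.231843948364258, 4.453754425048828), 89.69132232666016)
grip ((522.4440307617188, -7.088066577911377), (0.0, 0.0), 0.0)Traceback (most recent call last):
  File "<stdin>", line 14, in <module>
ValueError: max() iterable argument is empty
```

```bash
python3 - <<'E'
from h import *
from rig import env
m=env.camera_model('top');t=cv2.imread('pics/top0.png')
hsv=cv2.cvtColor(t,cv2.COLOR_BGR2HSV)
print(hsv[257,147],hsv[257,160],hsv[253,280],hsv[250,300])
k=((hsv[...,0]<14)&(hsv[...,1]>110)&(hsv[...,2]>110)).astype(np.uint8)
for name,(y0,y1,x0,x1),z in [('lidknob',(225,285,115,185),.044),('grip',(243,262,268,293),.206)]:
    s=np.zeros_like(k);s[y0:y1,x0:x1]=k[y0:y1,x0:x1]
    c=max(cv2.findContours(s,0,2)[0],key=cv2.contourArea)
    print(name,cv2.boundingRect(c),cv2.minAreaRect((np.array([onz(m,p[0],z)[:2] for p in c])*1000).astype(np.float32)))
def B(x,y): return (225+(x+.5)*105/484-.5,180+(y+.5)*130/600-.5)
posts=[onz(m,B(181,493),.16),onz(m,B(389,449),.16)]
print('posts',posts,np.linalg.norm(posts[0]-posts[1]))
pm=(posts[0]+posts[1])/2
d=posts[1]-posts[0];yaw=np.degrees(np.arctan2(d[1],d[0]));print('post yaw',yaw)
inn=[onz(m,B(*p),.185) for p in [(122,75),(283,40),(303,183),(148,210)]]
print('inner',np.round(inn,4),[np.linalg.norm(inn[i]-inn[(i+1)%4]) for i in range(4)])
w=np.mean(inn,0);print('well',w,'posts->well',w-pm,np.linalg.norm((w-pm)[:2]),np.degrees(np.arctan2(*(w-pm)[[1,0]])))
print('grip from img',onz(m,B(257,330),.206))
print('knob',onz(m,(110+186/5,205+255/5),.044))
print('wristcam',env.camera_model('wrist'))
E
```

```text
[ 13 155 224] [ 18 117 237] [ 13 153 229] [ 17 111 218]
lidknob (138, 253, 17, 9) ((516.8875732421875, 279.3757629394531), (38.61277770996094, 14.542864799499512), 75.72581481933594)
grip (272, 247, 19, 12) ((533.3519287109375, -19.048240661621094), (17.366899490356445, 34.82537078857422), 13.677547454833984)
posts [array([0.46337581, 0.01335898, 0.16      ]), array([ 0.48166674, -0.07629081,  0.16      ])] 0.09149668600733174
post yaw -78.4684166478397
inner [[ 0.6417  0.037   0.185 ]
 [ 0.6562 -0.031   0.185 ]
 [ 0.5958 -0.0391  0.185 ]
 [ 0.5848  0.0262  0.185 ]] [np.float64(0.0695570814098813), np.float64(0.06090370700116809), np.float64(0.06623485861642514), np.float64(0.057922146691171676)]
well [ 0.61962614 -0.00174042  0.185     ] posts->well [0.14710487 0.02972549 0.025     ] 0.15007813434116682 11.423932709963319
grip from img [ 0.53535562 -0.01917448  0.206     ]
knob [0.51772251 0.27676842 0.044     ]
wristcam {'fx': 349.7951059675246, 'fy': 349.7951059675246, 'cx': 284.02786314342376, 'cy': 202.32391000563416, 'origin': array([0.13135585, 0.53938481, 0.37335228]), 'orientation': array([[ 0.37378793, -0.88291921, -0.28414125],
       [ 0.92751057,  0.35495823,  0.11716995],
       [-0.00259333, -0.30734073,  0.951596  ]])}
```

```bash
cat >> h.py <<'E'
def plan(env,p,ang):
    """shift+turn in tool axes to bring TCP to p with tool z at ang deg (world, mod 180)"""
    s=env.observe();R=s['tool_rot'];d=R.T@(np.asarray(p)-s['position'])
    cur=np.degrees(np.arctan2(R[1,2],R[0,2]))
    turn=-((ang-cur+90)%180-90)   # tool x down
    print('t',s['time_s'],'pos',np.round(s['position'],4),'shift',np.round(d,4),'cur',round(cur,2),'turn',round(np.radians(turn),4),'q',np.round(s['q'],1),'grip',round(s['grip_width'],4),'F',np.round(s['ft_force'],1))
E
python3 - <<'E'
from h import *
from rig import env
plan(env,(.5165,.2805,.20),-13.8)
m=env.camera_model('top');print('bowl',onz(m,(115,192),.06))
E
```

```text
t 0.1 pos [0.2058 0.5098 0.2448] shift [ 0.0448 -0.374  -0.0962] cur 68.01 turn 1.4279 q [ 55.7  21.8  74.4   0.   83.9 -12.3] grip 0.0853 F [-0.2  0.   0.7]
bowl [0.66023322 0.34456443 0.06      ]
```

```bash
python3 -m jog '[[0.2,0.005,-0.04,-0.01,0.14],[0.2,0.01,-0.08,-0.02,0.28],[0.2,0.015,-0.12,-0.03,0.42],[0.2,0.02,-0.16,-0.04,0.56],[0.2,0.025,-0.2,-0.05,0.7],[0.2,0.03,-0.24,-0.06,0.84],[0.2,0.035,-0.28,-0.07,0.98],[0.2,0.04,-0.32,-0.08,1.12],[0.2,0.045,-0.35,-0.09,1.26],[0.2,0.045,-0.374,-0.096,1.4],[0.2,0.045,-0.374,-0.096,1.428],[0.2,0.045,-0.374,-0.096,1.428],[0.2,0.045,-0.374,-0.096,1.428],[0.2,0.045,-0.374,-0.096,1.428]]' 40; python3 - <<'E'
from h import *
from rig import env
plan(env,(.5165,.2805,.033),-13.8)
m=env.camera_model('wrist')
cv2.imwrite('pics/w1.png',env.get_image('wrist')[:,:,::-1])
import pickle;pickle.dump(m,open('w1.pkl','wb'))
E
```

```text
time_s: 1.5
position: [0.516, 0.2817, 0.2005]
tool_rot: [[-0.0, 0.236, 0.972], [0.0, 0.972, -0.236], [-1.0, 0.0, -0.0]]
ft_force: [-0.5, 0.3, 0.3]
grip_width: 0.0514
t 1.5 pos [0.516  0.2817 0.2005] shift [ 0.1675 -0.001   0.0008] cur -13.66 turn 0.0024 q [17.1 27.5 72.4  0.  80.  30.8] grip 0.0514 F [-0.5  0.3  0.3]
```

View pics/w1.png

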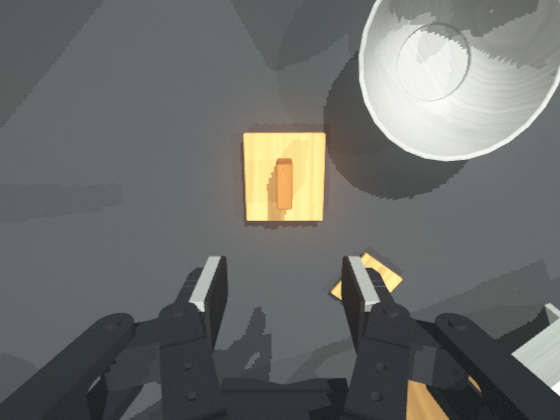

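The wrist view shows the large lid at about (285,177), with the knob upright in the image and parallel to the pads. I'll measure it from here.

```bash
python3 - <<'E'
from h import *
import pickle
from rig import env
m=pickle.load(open('w1.pkl','rb'));t=cv2.imread('pics/w1.png');hsv=cv2.cvtColor(t,cv2.COLOR_BGR2HSV)
print(hsv[185,290],hsv[162,284],hsv[150,300])
for nm,k,z in [('knob',(hsv[...,0]<15)&(hsv[...,1]>140)&(hsv[...,2]>60),.044),('plate',(hsv[...,0]<30)&(hsv[...,1]>60)&(hsv[...,2]>80),.014)]:
    s=np.zeros(k.shape,np.uint8);s[120:230,235:335]=k[120:230,235:335]
    c=max(cv2.findContours(s,0,2)[0],key=cv2.contourArea);print(nm,cv2.boundingRect(c))
    print(cv2.minAreaRect((np.array([onz(m,p[0],z)[:2] for p in c])*1000).astype(np.float32)))
E
```

```text
[ 15 152 241] [ 14 159 199] [ 24 110 252]
knob (276, 159, 16, 50)
((514.5914306640625, 284.16131591796875), (42.733543395996094, 12.420896530151367), 75.9751205444336)
plate (241, 123, 94, 105)
((517.8296508789062, 281.19189453125), (97.07318115234375, 85.67156982421875), 78.50651550292969)
```

```bash
python3 -m jog '[[0.2,0.04,0,0,0],[0.2,0.08,0,0,0],[0.2,0.12,0,0,0],[0.2,0.14,0,0,0],[0.2,0.155,0,0,0],[0.2,0.165,0,0,0],[0.2,0.167,0,0,0],[0.2,0.167,0,0,0],[0.2,0.167,0,0,0]]' 40; python3 - <<'E'
from h import *
from rig import env
plan(env,(.5165,.2815,.033),-13.8)
E
python3 -m jog '[[-0.9,0,0,0,0],[-0.9,0,0,0,0],[-0.9,0,0,0,0],[-0.9,0,0,0,0],[-0.9,0,0,0,0],[-0.9,0,0,0,0]]' 40
```

```text
time_s: 2.45
position: [0.5172, 0.2811, 0.0342]
tool_rot: [[0.002, 0.238, 0.971], [0.0, 0.971, -0.238], [-1.0, 0.001, 0.001]]
ft_force: [-0.3, -0.1, 0.2]
grip_width: 0.0512
t 2.45 pos [0.5172 0.2811 0.0342] shift [ 0.0012  0.0002 -0.0007] cur -13.79 turn 0.0001 q [17.  38.4 83.6 -0.  57.9 30.8] grip 0.0512 F [-0.3 -0.1  0.2]
time_s: 3.05
position: [0.5171, 0.281, 0.0339]
tool_rot: [[0.001, 0.239, 0.971], [0.0, 0.971, -0.239], [-1.0, 0.0, 0.001]]
ft_force: [-0.7, 0.8, 4.2]
grip_width: 0.0134
```

```bash
python3 -m jog '[[-0.9,-0.02,0,0,0],[-0.9,-0.05,0,0,0],[-0.9,-0.09,0,0,0],[-0.9,-0.13,0,0,0],[-0.9,-0.17,0,0,0],[-0.9,-0.21,0,0,0],[-0.9,-0.23,0,0,0],[-0.9,-0.23,0,0,0],[-0.9,-0.23,0,0,0]]' 60; python3 - <<'E'
from h import *
from rig import env
m=env.camera_model('wrist')
plan(env,(.6205,-.0015,.264),11.5)
cv2.imwrite('pics/w2.png',env.get_image('wrist')[:,:,::-1])
import pickle;pickle.dump(m,open('w2.pkl','wb'))
E
```

```text
time_s: 3.95
position: [0.5164, 0.2808, 0.2619]
tool_rot: [[-0.002, 0.239, 0.971], [-0.001, 0.971, -0.239], [-1.0, -0.001, -0.002]]
ft_force: [0.3, 0.5, -2.5]
grip_width: 0.0125
t 3.95 pos [0.5164 0.2808 0.2619] shift [-0.0021 -0.2493  0.1685] cur -13.81 turn -0.4417 q [17.  25.1 66.2 -0.  88.8 30.8] grip 0.0125 F [ 0.3  0.5 -2.5]
```

View pics/w2.png

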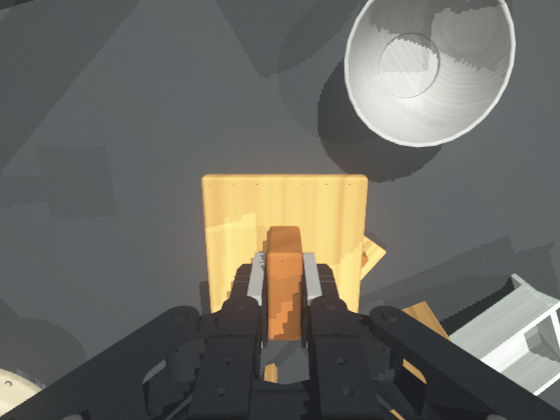

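```bash
python3 - <<'E'
from h import *
import pickle
from rig import env
m=pickle.load(open('w2.pkl','rb'));s=env.observe();R=s['tool_rot'];p=s['position']
for z in (.240,.242):
  for uv in [(203,176),(367,176),(210,270),(362,270),(274,228),(299,228)]:
    zz=z if uv[1]!=228 else z+.03
    print(z,uv,np.round(R.T@(onz(m,uv,zz)-p),4))
E
```

```text
0.24 (203, 176) [ 0.0213  0.0419 -0.037 ]
0.24 (367, 176) [0.0211 0.042  0.0354]
0.24 (210, 270) [ 0.0214 -0.0047 -0.0369]
0.24 (362, 270) [ 0.0212 -0.0045  0.0364]
0.24 (274, 228) [-0.0088  0.0294 -0.005 ]
0.24 (299, 228) [-0.0088  0.0294  0.0043]
0.242 (203, 176) [ 0.0193  0.0424 -0.0365]
0.242 (367, 176) [0.0191 0.0425 0.0349]
0.242 (210, 270) [ 0.0194 -0.0036 -0.0364]
0.242 (362, 270) [ 0.0192 -0.0034  0.0359]
0.242 (274, 228) [-0.0108  0.0302 -0.0049]
0.242 (299, 228) [-0.0108  0.0303  0.0042]
```

```bash
python3 - <<'E'
from h import *
from rig import env
plan(env,(.6425,-.109,.285),11.5)
E
```

```text
t 4.0 pos [0.5162 0.2807 0.2613] shift [-0.0238 -0.3483  0.2156] cur -13.81 turn -0.4418 q [17.  25.2 66.2 -0.  88.8 30.8] grip 0.0129 F [ 0.9  0.2 -1.3]
```

```bash
python3 -m jog '[[-0.9,-0.01,-0.01,0.006,0],[-0.9,-0.022,-0.035,0.021,-0.05],[-0.9,-0.024,-0.07,0.043,-0.09],[-0.9,-0.024,-0.105,0.065,-0.13],[-0.9,-0.024,-0.14,0.087,-0.18],[-0.9,-0.024,-0.175,0.108,-0.22],[-0.9,-0.024,-0.21,0.13,-0.27],[-0.9,-0.024,-0.245,0.152,-0.31],[-0.9,-0.024,-0.28,0.173,-0.36],[-0.9,-0.024,-0.315,0.195,-0.4],[-0.9,-0.024,-0.34,0.21,-0.43],[-0.9,-0.024,-0.348,0.216,-0.442],[-0.9,-0.024,-0.348,0.216,-0.442],[-0.9,-0.024,-0.348,0.216,-0.442],[-0.9,-0.024,-0.348,0.216,-0.442]]' 60; python3 - <<'E'
from h import *
from rig import env
m=env.camera_model('wrist')
plan(env,(.6205,-.0015,.264),11.5)
cv2.imwrite('pics/w3.png',env.get_image('wrist')[:,:,::-1])
import pickle;pickle.dump(m,open('w3.pkl','wb'))
E
```

```text
time_s: 5.5
position: [0.6432, -0.1072, 0.2876]
tool_rot: [[0.0, -0.201, 0.98], [0.0, 0.98, 0.201], [-1.0, 0.0, 0.0]]
ft_force: [0.0, -0.4, -1.1]
grip_width: 0.0127
t 5.5 pos [ 0.6432 -0.1072  0.2876] shift [ 0.0236  0.1081 -0.001 ] cur 11.58 turn 0.0015 q [-19.9  31.5  51.2   0.   97.4 -31.4] grip 0.0127 F [ 0.  -0.4 -1.1]
```

View pics/w3.png

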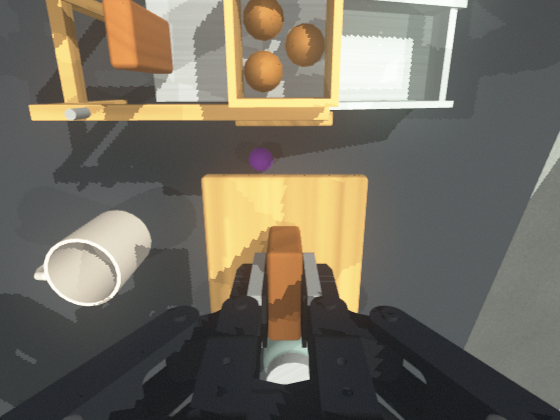

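```bash
python3 - <<'E'
import cv2
t=cv2.imread('pics/w3.png')
cv2.imwrite('pics/w3c.png',cv2.resize(t[0:130,210:360],None,fx=4.6,fy=4.6,interpolation=cv2.INTER_CUBIC))
E
```

```text
(no output)
```

View pics/w3c.png

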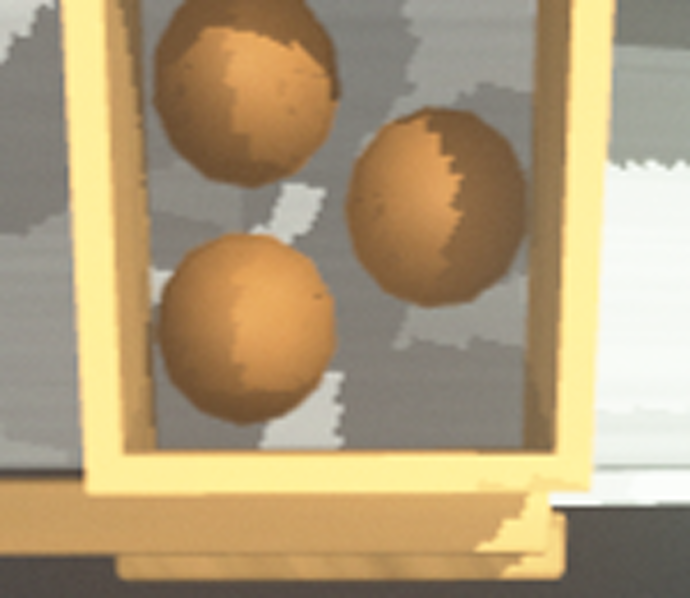

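```bash
python3 - <<'E'
from h import *
import pickle
m=pickle.load(open('w3.pkl','rb'))
f=lambda x,y:onz(m,(210+(x+.5)/4.6-.5,(y+.5)/4.6-.5),.185)[:2]
OL,OR,IL,IR=f(86,494),f(590,491),f(123,454),f(553,454)
OLt,ORt,ILt,IRt=f(62,0),f(614,0),f(104,0),f(570,0)
print('outer w',np.linalg.norm(OL-OR),'inner w',np.linalg.norm(IL-IR),'top',np.linalg.norm(OLt-ORt),np.linalg.norm(ILt-IRt))
ang=lambda d:np.degrees(np.arctan2(d[1],d[0]))
print('yaws',ang(OR-OL),ang(IR-IL),ang(OLt-OL)-90,ang(ORt-OR)-90,ang(ILt-IL)-90,ang(IRt-IR)-90)
a=np.radians(11.6);Y=np.array([-np.sin(a),np.cos(a)])
print((OL+OR)/2+.04*Y,(IL+IR)/2+.035*Y)
print('post',onz(m,(85,114),.16))
E
```

```text
outer w 0.06992218575585624 inner w 0.059232416466390075 top 0.07018164165556455 0.05924758693039185
yaws 11.957897365097251 11.627762327754422 11.693402997745011 11.446051131660695 11.718794961635552 11.703103889653065
[ 0.61932635 -0.00162249] [ 0.61931424 -0.00150125]
post [ 0.49043113 -0.07531882  0.16      ]
```

```bash
python3 - <<'E'
from h import *
from rig import env
plan(env,(.620,-.0018,.255),11.65)
E
```

```text
t 5.55 pos [ 0.6433 -0.1072  0.2877] shift [ 0.0327  0.108  -0.0016] cur 11.6 turn -0.001 q [-19.8  31.5  51.2   0.   97.4 -31.4] grip 0.0129 F [ 0.3  0.5 -0.9]
```

```bash
python3 -m jog '[[-0.9,0,0.03,0,0],[-0.9,0,0.06,0,0],[-0.9,0,0.09,-0.0016,0],[-0.9,0.01,0.108,-0.0016,-0.001],[-0.9,0.025,0.108,-0.0016,-0.001],[-0.9,0.033,0.108,-0.0016,-0.001],[-0.9,0.033,0.108,-0.0016,-0.001],[-0.9,0.033,0.108,-0.0016,-0.001],[-0.9,0.033,0.108,-0.0016,-0.001]]' 60; python3 - <<'E'
from h import *
from rig import env
plan(env,(.620,-.0018,.213),11.65)
E
```

```text
time_s: 6.45
position: [0.6206, -0.0034, 0.2551]
tool_rot: [[0.001, -0.2, 0.98], [-0.0, 0.98, 0.2], [-1.0, -0.0, 0.001]]
ft_force: [0.6, -0.0, -0.8]
grip_width: 0.013
t 6.45 pos [ 0.6206 -0.0034  0.2551] shift [ 0.0421  0.0017 -0.0003] cur 11.55 turn -0.0018 q [-11.2  28.7  61.2  -0.   90.  -22.8] grip 0.013 F [ 0.6 -0.  -0.8]
```

```bash
python3 -m jog '[[-0.9,0.01,0.001,0,-0.002],[-0.9,0.02,0.001,0,-0.002],[-0.9,0.03,0.001,0,-0.002],[-0.9,0.03,0.001,0,-0.002],[-0.9,0.03,0.001,0,-0.002]]' 60; python3 - <<'E'
from h import *
from rig import env
plan(env,(.620,-.0018,.213),11.65)
m=env.camera_model('scene');print(proj(m,(.62,0,.19)))
cv2.imwrite('pics/s4.png',cv2.resize(env.get_image('scene')[130:260,210:350,::-1],None,fx=4.5,fy=4.5,interpolation=cv2.INTER_CUBIC))
E
```

```text
time_s: 6.95
position: [0.6201, -0.0021, 0.224]
tool_rot: [[-0.001, -0.203, 0.979], [0.0, 0.979, 0.203], [-1.0, 0.0, -0.001]]
ft_force: [-0.4, 0.4, -1.3]
grip_width: 0.0132
t 6.95 pos [ 0.6201 -0.0021  0.224 ] shift [ 0.011   0.0003 -0.0001] cur 11.69 turn 0.0007 q [-11.1  29.8  64.5   0.   85.8 -22.8] grip 0.0132 F [-0.4  0.4 -1.3]
(np.float64(274.7268614314888), np.float64(191.65704524625673))
```

View pics/s4.png

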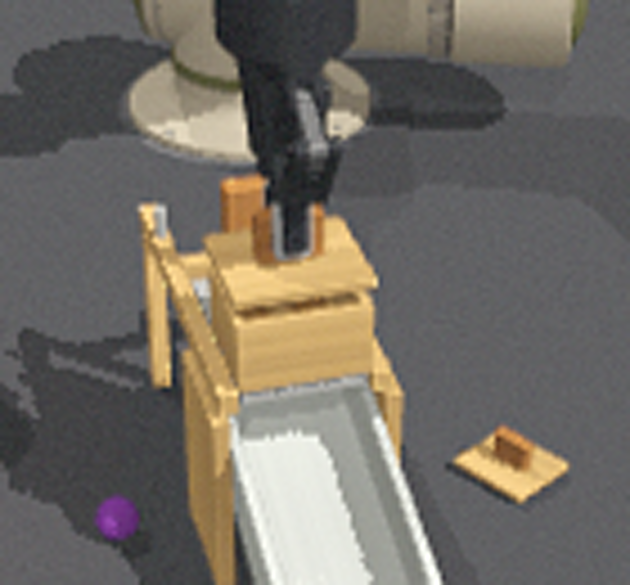

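The lid sits centred just above the rim in the scene crop at (290,270). I'll lower it slowly.

```bash
python3 -m jog '[[-0.9,0.003,0,0,0],[-0.9,0.005,0,0,0],[-0.9,0.007,0,0,0],[-0.9,0.009,0,0,0],[-0.9,0.0105,0,0,0],[-0.9,0.0115,0,0,0],[-0.9,0.0115,0,0,0]]' 60; python3 - <<'E'
from h import *
from rig import env
plan(env,(.620,-.0018,.213),11.65)
E
```

```text
time_s: 7.7
position: [0.6201, -0.0021, 0.2129]
tool_rot: [[0.0, -0.203, 0.979], [-0.0, 0.979, 0.203], [-1.0, -0.0, 0.0]]
ft_force: [-0.5, -0.5, 0.4]
grip_width: 0.0126
t 7.7 pos [ 0.6201 -0.0021  0.2129] shift [-0.0001  0.0003 -0.0001] cur 11.69 turn 0.0007 q [-11.1  30.2  65.6  -0.   84.2 -22.8] grip 0.0126 F [-0.5 -0.5  0.4]
```

```bash
python3 -m jog '[[-0.9,0.001,0,0,0],[-0.9,0.001,0,0,0],[-0.5,0.001,0,0,0],[-0.1,0.001,0,0,0],[-0.1,0.001,0,0,0],[-0.1,-0.01,0,0,0],[-0.1,-0.04,0,0,0],[-0.1,-0.07,0,0,0],[-0.1,-0.07,0,0,0],[-0.1,-0.07,0,0,0]]' 60; python3 - <<'E'
from h import *
from rig import env
a=np.radians(11.65);g=np.array([.6196,-.0016])-.09*np.array([np.cos(a),np.sin(a)])
plan(env,(g[0],g[1],.28),11.65);print(g)
cv2.imwrite('pics/s5.png',cv2.resize(env.get_image('scene')[130:260,210:350,::-1],None,fx=4.5,fy=4.5,interpolation=cv2.INTER_CUBIC))
cv2.imwrite('pics/w5.png',env.get_image('wrist')[:,:,::-1])
E
```

```text
time_s: 8.7
position: [0.6202, -0.0021, 0.2837]
tool_rot: [[0.002, -0.203, 0.979], [-0.0, 0.979, 0.203], [-1.0, -0.001, 0.001]]
ft_force: [-1.0, 0.1, -0.4]
grip_width: 0.0386
t 8.7 pos [ 0.6202 -0.0021  0.2837] shift [ 0.0035  0.0007 -0.0905] cur 11.69 turn 0.0007 q [-11.1  27.9  58.   -0.   94.  -22.8] grip 0.0386 F [-1.   0.1 -0.4]
[ 0.53145405 -0.01977394]
```

View pics/s5.png

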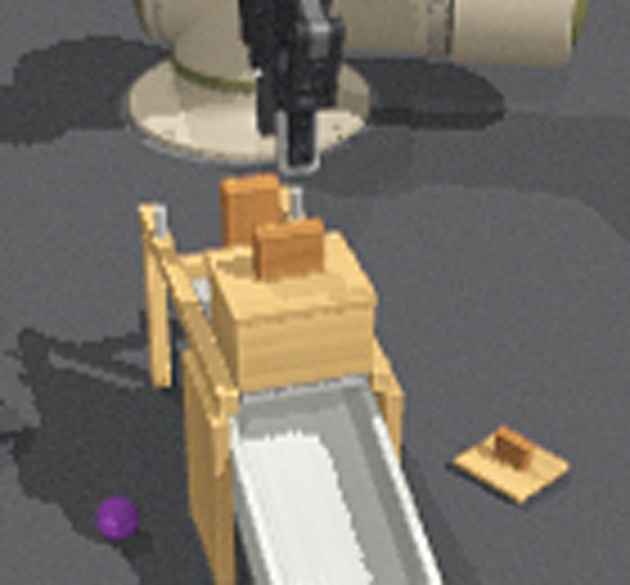

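View pics/w5.png

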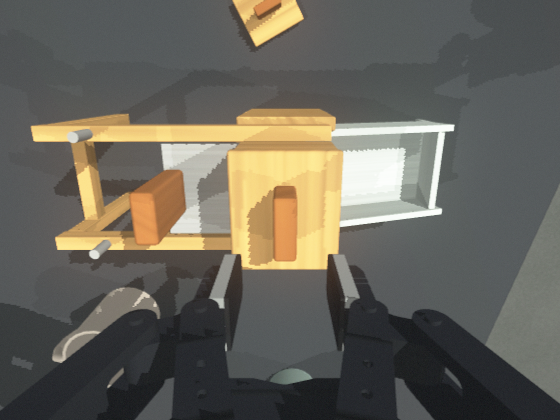

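The lid is flush on the well and square, and the fingers are clear. Next I move over the grip.

```bash
python3 -m jog '[[-0.1,0,0,-0.03,0],[-0.1,0,0,-0.06,0],[-0.1,0,0,-0.09,0],[-0.1,0.02,0,-0.0905,0],[-0.1,0.04,0,-0.0905,0],[-0.1,0.05,0,-0.0905,0],[-0.1,0.05,0,-0.0905,0],[-0.1,0.05,0,-0.0905,0]]' 60; python3 - <<'E'
from h import *
from rig import env
plan(env,(.5315,-.0198,.181),11.65)
cv2.imwrite('pics/w6.png',env.get_image('wrist')[:,:,::-1])
E
```

```text
time_s: 9.6
position: [0.5318, -0.0205, 0.2331]
tool_rot: [[0.0, -0.203, 0.979], [-0.0, 0.979, 0.203], [-1.0, -0.0, 0.0]]
ft_force: [-0.2, -1.0, -0.8]
grip_width: 0.0385
t 9.6 pos [ 0.5318 -0.0205  0.2331] shift [ 0.0521  0.0007 -0.0002] cur 11.69 turn 0.0007 q [-15.   20.6  78.4  -0.   81.  -26.6] grip 0.0385 F [-0.2 -1.  -0.8]
```

View pics/w6.png

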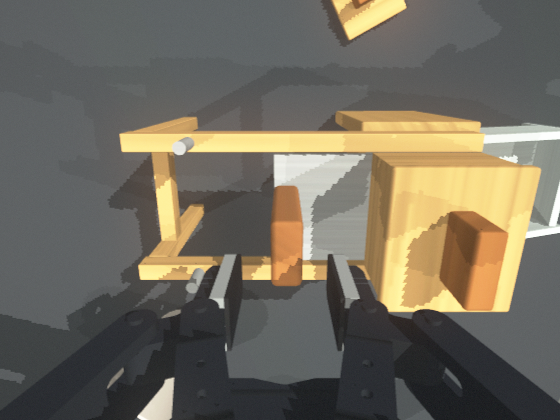

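The grip's top, about (287,230), lies centred between the fingers, whose pads are at x 235 and 335. I'll descend and close.

```bash
python3 -m jog '[[-0.1,0.02,0,0,0],[-0.1,0.04,0,0,0],[-0.1,0.05,0,0,0],[-0.1,0.052,0,0,0],[-0.1,0.052,0,0,0],[-0.8,0.052,0,0,0],[-0.8,0.052,0,0,0],[-0.8,0.052,0,0,0],[-0.8,0.052,0,0,0],[-0.8,0.052,0,0,0]]' 60; python3 - <<'E'
from h import *
from rig import env
plan(env,(.5315,-.0198,.181),11.65)
m=env.camera_model('scene')
cv2.imwrite('pics/s6.png',cv2.resize(env.get_image('scene')[130:260,210:350,::-1],None,fx=4.5,fy=4.5,interpolation=cv2.INTER_CUBIC))
E
```

```text
time_s: 10.65
position: [0.5323, -0.0205, 0.1818]
tool_rot: [[0.003, -0.203, 0.979], [-0.0, 0.979, 0.203], [-1.0, -0.001, 0.003]]
ft_force: [2.1, 1.6, 7.4]
grip_width: 0.0156
t 10.65 pos [ 0.5323 -0.0205  0.1818] shift [ 0.0008  0.0008 -0.0006] cur 11.69 turn 0.0007 q [-15.   23.2  83.3   0.   73.3 -26.7] grip 0.0156 F [2.1 1.6 7.4]
```

View pics/s6.png

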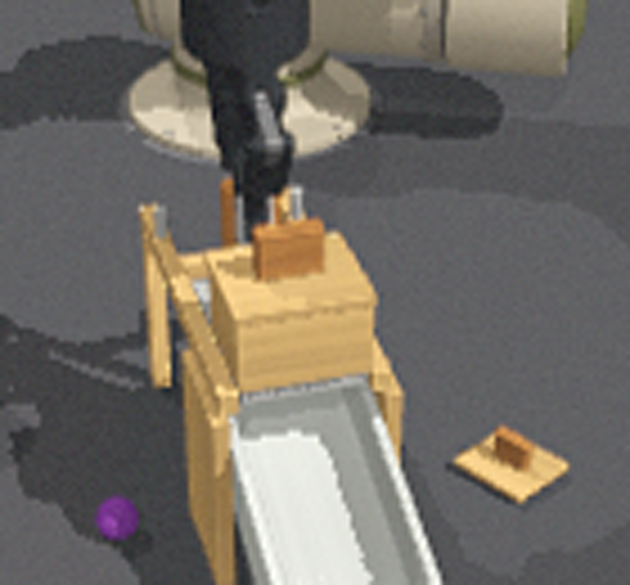

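```bash
python3 -m jog '[[-0.8,0,0,-0.003,0],[-0.8,0,0,-0.008,0],[-0.8,0,0,-0.014,0],[-0.8,0,0,-0.02,0],[-0.8,0,0,-0.026,0],[-0.8,0,0,-0.032,0],[-0.8,0,0,-0.038,0],[-0.8,0,0,-0.044,0],[-0.8,0,0,-0.05,0],[-0.8,0,0,-0.056,0],[-0.8,0,0,-0.06,0],[-0.8,0,0,-0.062,0],[-0.8,0,0,-0.062,0],[-0.8,0,0,-0.062,0],[-0.8,0,0,-0.062,0],[-0.8,0,0,-0.062,0]]' 60; python3 - <<'E'
from h import *
from rig import env
a=np.radians(11.65);x=np.array([np.cos(a),np.sin(a)])
s=env.observe();print('pulled',(np.array([.5323,-.0205])-s['position'][:2])@x)
g=np.array([.6196,-.0016])-.152*x
plan(env,(g[0],g[1],.181),11.65)
print(env.camera_model('wrist'))
for n in ['top','wrist','scene']: cv2.imwrite(f'pics/{n}7.png',env.get_image(n)[:,:,::-1])
t=cv2.imread('pics/top7.png');cv2.imwrite('pics/top7c.png',cv2.resize(t[125:310,225:330],None,fx=3.2,fy=3.2,interpolation=cv2.INTER_CUBIC))
t=cv2.imread('pics/scene7.png');cv2.imwrite('pics/scene7c.png',cv2.resize(t[150:290,210:350],None,fx=4.2,fy=4.2,interpolation=cv2.INTER_CUBIC))
E
```

```text
time_s: 12.3
position: [0.4724, -0.0329, 0.1818]
tool_rot: [[0.005, -0.203, 0.979], [-0.0, 0.979, 0.203], [-1.0, -0.001, 0.005]]
ft_force: [9.5, 3.8, 3.9]
grip_width: 0.0151
pulled 0.06112440027871973
t 12.3 pos [ 0.4724 -0.0329  0.1818] shift [ 0.0008  0.0009 -0.0016] cur 11.69 turn 0.0007 q [-18.4  17.7  92.3   0.1  69.8 -30.1] grip 0.0151 F [9.5 3.8 3.9]
{'fx': 349.7951059675246, 'fy': 349.7951059675246, 'cx': 284.02786314342376, 'cy': 202.32391000563416, 'origin': array([0.45440697, 0.04426863, 0.31031054]), 'orientation': array([[ 0.97910855, -0.19207571, -0.06673349],
       [ 0.20329746,  0.93126397,  0.30235338],
       [ 0.00407175, -0.30960353,  0.95085702]])}
```

View pics/top7c.png

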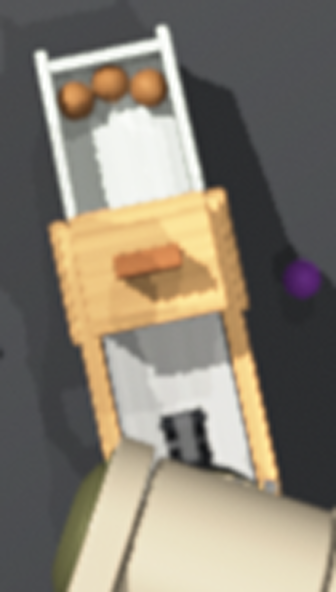

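View pics/scene7c.png

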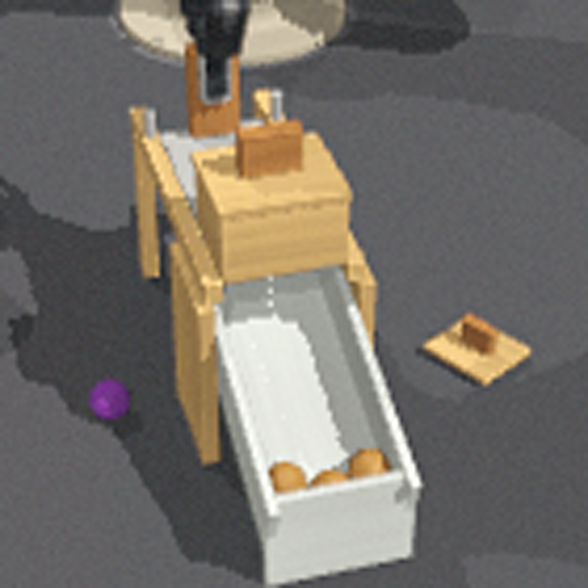

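View pics/wrist7.png

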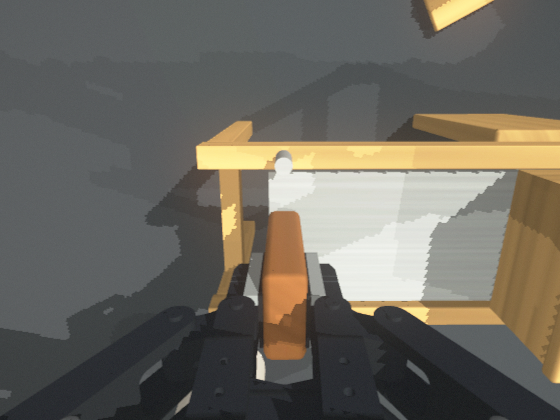

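All three nuts lie at the chute end and the lid is on. Now I measure how well the grip lines up with the post: post top at (283,166), grip top face centred near (285,212–350).

```bash
python3 - <<'E'
from h import *
m={'fx':349.795,'fy':349.795,'cx':284.028,'cy':202.324,'origin':np.array([0.45440697,0.04426863,0.31031054]),'orientation':np.array([[0.97910855,-0.19207571,-0.06673349],[0.20329746,0.93126397,0.30235338],[0.00407175,-0.30960353,0.95085702]])}
a=np.radians(11.65);x=np.array([np.cos(a),np.sin(a)]);y=np.array([-x[1],x[0]]);w=np.array([.6196,-.0016])
f=lambda u,z:(lambda p:(round(p@x*1000,1),round(p@y*1000,1)))(onz(m,u,z)[:2]-w)
print('post top',f((283,166),.16)); 
for u in [(270,213),(300,213),(265,345),(306,345)]: print('grip',u,f(u,.206))
t=cv2.imread('pics/wrist7.png');cv2.imwrite('pics/w7c.png',cv2.resize(t[140:370,230:340],None,fx=2.6,fy=2.6,interpolation=cv2.INTER_CUBIC))
E
```

```text
post top (np.float64(-152.3), np.float64(46.0))
grip (270, 213) (np.float64(-156.5), np.float64(40.8))
grip (300, 213) (np.float64(-147.0), np.float64(40.8))
grip (265, 345) (np.float64(-158.9), np.float64(-9.9))
grip (306, 345) (np.float64(-144.0), np.float64(-10.0))
```

View pics/w7c.png

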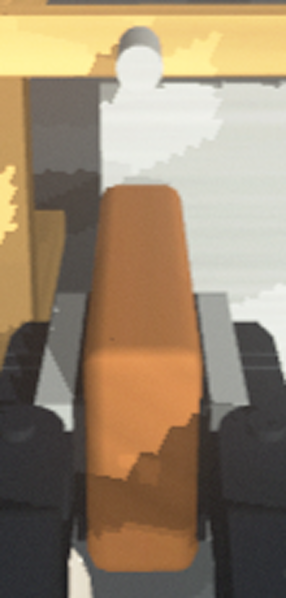

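The grip centre is at x ≈ -151.5 mm against the post at -152.3 mm. I'll nudge it 0.8 mm and hold.

```bash
python3 -m jog '[[-0.8,0,0,-0.0008,0],[-0.8,0,0,-0.0008,0],[-0.8,0,0,-0.0008,0],[-0.8,0,0,-0.0008,0],[-0.8,0,0,-0.0008,0],[-0.8,0,0,-0.0008,0],[-0.8,0,0,-0.0008,0],[-0.8,0,0,-0.0008,0],[-0.8,0,0,-0.0008,0],[-0.8,0,0,-0.0008,0]]' 60; python3 - <<'E'
from h import *
from rig import env
t=env.get_image('top')[:,:,::-1]
mt=env.camera_model('top')
a=np.radians(11.65);x=np.array([np.cos(a),np.sin(a)]);y=np.array([-x[1],x[0]]);w=np.array([.6196,-.0016])
hsv=cv2.cvtColor(np.ascontiguousarray(t),cv2.COLOR_BGR2HSV)
k=((hsv[...,0]<16)&(hsv[...,1]>120)&(hsv[...,2]>80)).astype(np.uint8)
for (a0,a1,b0,b1),z,n in [((142,163,240,282),.085,'nuts'),((195,215,255,285),.223,'knob')]:
    s=np.zeros_like(k);s[a0:a1,b0:b1]=k[a0:a1,b0:b1]
    for c in cv2.findContours(s,0,2)[0]:
        if cv2.contourArea(c)>15:
            r=cv2.minAreaRect((np.array([onz(mt,p[0],z)[:2]-w for p in c])*1000).astype(np.float32));q=np.array(r[0]);print(n,q@x,q@y,r)
s=env.observe();print(s['time_s'],s['grip_width'],s['ft_force'],(s['position'][:2]-w)@x)
cv2.imwrite('pics/top8.png',t)
E
```

```text
time_s: 13.45
position: [0.4717, -0.033, 0.1818]
tool_rot: [[0.005, -0.203, 0.979], [-0.0, 0.979, 0.203], [-1.0, -0.001, 0.005]]
ft_force: [8.2, 3.8, 4.1]
grip_width: 0.0149
nuts 126.15185361818304 -0.5530364311137524 ((123.66472625732422, 24.932538986206055), (29.814001083374023, 71.02605438232422), 9.281323432922363)
knob -0.775651449927177 -0.4609443517236813 ((-0.6665928363800049, -0.6080780029296875), (16.076128005981445, 40.87686538696289), 11.059639930725098)
13.5 0.015273776256574606 [8.70245329 4.48027426 3.86024014] -0.15121395663855924
```

```bash
python3 - <<'E'
from rig import env
print(env.close_job())
E
```

```text
the job is handed in; nothing more can be done
None
```

The larger lid went fully onto the well and was let go. Only then did I grip the gate and pull it to the mark. I handed the job in still holding it, at about 13.5 s of the 58 s allowed.

**Last checks:**
- **Lid:** the knob centre is within 1 mm of the well centre and about 0.6° off square. I judged seating by eye: the scene view after release shows no gap under the plate.
- **Gate:** the measured tool position puts the grip at x = -151.2 mm, against the mark at -152 mm. A wrist image taken just before a final 0.8 mm nudge gave -151.5 mm, so the two differ by about 1 mm, both well inside the 6 mm allowed. The wrist force was about 10 N, close to the expected spring pull.
- **Walnuts:** all three lie at the low end of the chute, at x ≈ 126 mm and inside the side walls.
- **Other objects:** I never touched the mug, jar, bowl, purple ball or small lid. I didn't measure their positions again at the end.

No check failed.

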